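# Clamp a filter canister with a slippery ball knob

### The arm

A 6-joint arm with a two-finger parallel gripper is mounted at the origin on the work surface. World frame = base frame: x ahead of the robot, y to its left, z up, the work surface at z = 0. Lengths are in m, angles in degrees, forces in N, time in s.
With the tool pointing down it reaches from about 0.325 to 0.9 m from the base axis. Payload 3.5 kg.
Tool frame: the origin (TCP) lies at the very end of the fingers, on their centre line; the grasp point (between the pads) lies 19 mm behind it (r.hold_point_z is the distance from the TCP to the grasp point, in m); y points along the fingers, z is the direction in which the jaws open and shut, and the axes are right-handed (so a half turn about y gives the same grasp; the last joint's range is limited). The gripper opens to 85 mm and grips with 20 to 120 N. Pads are 22 mm wide; open, the fingers measure 114 mm over their backs; the gripper's body (76 mm by 85 mm) begins 54 mm behind the grasp point. The pads swing forward as they close: fully open they stand 13 mm farther back than shut.
Start: joints at [57.273, 15.837, -1.513, 72.651, 0, 84.076], TCP at [0.282, 0.558, 0.231] pointing down, gripper open.
Joint ranges: [-178.77, 178.77], [-48.84, 107.48], [-61.69, 71.31], [-111.58, 123.2], [-90, 87.43], [-180, 180]. Speed limits (degrees/s): [147.25, 147.25, 180, 180, 180, 180].

### API

Orientations are given as a 3x3 rotation matrix whose columns are the frame's x, y, z axes.
In Python, from station import monitor, read_camera, workorder, r gives the robot as it stands.
- The arm moves only by the tool play_rows, never from a script. Its argument "deltas" is a list of rows, each a list of 3 entries, a list of its own where there are three numbers: the closure, from 0 (fully open) to 1 (shut), then the shift along the tool's x, y, z in cm, then the turn, a rotation vector about the tool's x, y, z in rad. In form: [[hand, [x, y, z], [rx, ry, rz]], ...]. A call has 1 to 5 rows; each row shifts and turns the commanded pose from where the row before left it, along the tool's axes as they then stand; what a row does not reach is not made up. A row lasts 1/12 s, in which the tool goes at most 41.7 mm and 7.16 degrees, less where a joint would pass 70% of its speed; a pose out of reach is approached as far as the arm can. A call is refused whole if a number of a shift passes 4.17 or a number of a turn 0.125, either way. A call with a gripper value outside its range is refused whole. The fingers move at their own pace and stop on an object; "force" is the grip in N (left out, the last holds). Time passes only in rows, so rows that do not move let the fingers close. It gives the time, the measured TCP pose, the force and the opening at its end, in the units of the state.
- monitor.read_state(): the state, without advancing time (a new reading comes with each control period).
- read_camera(name): name is "side" or "top"; returns a dict with "img" (384x512x3 uint8, red, green, blue), "mtx" (3x3 intrinsics, pixels), "dist" ([k1, k2, p1, p2, k3] as OpenCV has them; the pictures are not rectified), "T" (4x4, takes a point from camera to world coordinates). Camera axes: x right, y down, z forward; pixel columns grow to the right and rows downward; lengths in m; the calibration is good to about 2 mm. A picture is of the moment at which its call begins. There is no depth.
- workorder.job_done(): hands the job in, once; it reports no verdict.
The state is a dict: "t": time; "joint_pos": joint angles; "joint_vel": joint speeds; "effort": joint torques, N m; "eef_pos": TCP position; "ee_rot": TCP orientation; "ft_force": force on the tool from outside, world axes, zero at the start; "moment": the same for the moment, N m; "finger_gap": finger opening in m.
Only numpy, scipy, OpenCV 4.12 (cv2) and the standard library are available. Lean on these libraries where they do the work, as an engineer would, in place of code of your own. Each camera call takes 0.05 s, during which the arm holds its last target.

### The job

Stand the yellow filter canister upright on the bed of the blue bench clamp, between the V stop and the flat jaw, and let go of it. Then turn the clamp's red ball knob clockwise until the jaw holds the canister snugly against the stop, pressing with about 20 N (at least 10 N), but never above 40 N, which would dent its thin wall; leave everything else where it is.

Things in the scene. Friction and masses are not known exactly. Their poses are not given: they have to be found in the camera images.
- filter: The canister to clamp: yellow metal cylinder with a dark grey band near its foot and a steel disc with a black dot on top, 54 mm in diameter, 75 mm tall, about 0.25 kg. It stands upright and loose on the table; origin at the centre of its underside, z up. Dents if squeezed by the jaw with more than 40 N.
- clamp: The blue bench clamp, bolted down, yaw varies. Base plate 120 mm (its x) by 280 mm (its y, -110 to +170 mm), 12 mm thick. Origin at table height under the loading place. Towards +y: moving jaw, its dark carriage, then a blue housing (74 x 60 mm, centred at y +137, top 48 mm above the table) carrying the red ball knob. Towards -y: the aluminium V stop.
- bed (a point): Where to set the centre of the canister's underside: top of the base plate, 12 mm above the table, clamp x 0, y +3 mm. There it clears the stop by 2.5 mm and the jaw by 5 mm or more. Grip the canister across the clamp's x, where the fingers have free room (none on its y sides). The jaw will push it along the bed into the V.
- stop_mid (a point): Mean axis, at bed height (12 mm above the table), of a canister seated in the aluminium V stop (block 60 mm wide, top 56 mm above the table, 120-degree V open towards the jaw): clamp x 0, y -5 mm. The stop is set by hand and really stands up to 5 mm either way along y from this; that is not measured, it must be felt.
- stem (a point): Foot of the knob's stem (50 mm up). Torque to turn the knob: 0.11 N m running free, plus 0.06 per 10 N of jaw force (0.23 at 20 N, 0.35 at 40 N); pushing the canister adds up to 0.03. When the hand stops, dry friction may take up to 0.11 either way, so compare with readings made alike while it ran free. Let go, the knob stays if the jaw force is 18 N or less; above, it runs back to about 18 N.
- jaw: Flat aluminium jaw face, 60 mm wide, 14.5 to 54.5 mm above the table. Origin: middle of the lower edge of the pressing face; fully open it is at clamp y +38 mm. It advances along the clamp's -y by 6 mm per rad of knob and starts up to 2.4 mm closed. Seating the canister takes about 1.4 to 3.5 rad; then the jaw's stiff spring (about 18 N/mm) adds roughly 10 N per 0.1 rad of knob.
- ball (a point): Centre of the red ball knob, a smooth lacquered ball 48 mm in diameter with a white dot, on a vertical steel stem; 86 mm above the table, clamp x 0, y +134 mm. It turns about the vertical and keeps its height; clockwise seen from above closes the jaw, 0 to 4.2 rad. Slippery (friction about 0.4): it turns with the fingers only if gripped level with its centre, firmly (25 to 40 N).
- spare: Bystander: white canister with a blue band, same size as the yellow one (54 mm by 75 mm); its place may be swapped with the yellow one's. Leave it.
- spray1: Bystander: yellow and blue spray can, 52 mm diameter, 170 mm tall, origin at its underside.
- spray2: Bystander: black and red spray can, 52 mm diameter, 170 mm tall, origin at its underside.
- spray3: Bystander: white and yellow spray can, 52 mm diameter, 150 mm tall, origin at its underside.
- grease: Bystander: red grease jar, 70 mm diameter, 70 mm tall, origin at its underside.
- cupwrench: Bystander: open aluminium cup (filter cap wrench), 76 mm diameter, 30 mm tall, origin at its underside.
- driver: Bystander: screwdriver lying on the table.
- strapwrench: Bystander: black filter strap wrench, a ring of about 92 mm with a 130 mm handle, 20 mm high, lying flat.
There are look-alikes about, which are no part of the job. Leave any green look-alike of the filter alone.

How it is judged:
By the outcome, as a careful person would: the job done as asked, in the order asked, and still so for the second after the job is handed in, with the robot touching nothing.
It also fails if it takes over 67 s, if anything falls off the work surface, if the arm or the gripper's body presses on something with over 40 N, if the wrist force passes 120 N, or if a joint passes its speed limit or range.

## Working session

There is one attempt and no reset: what is moved stays moved. The work goes in short steps, Python scripts to look and compute and a tool call to move; the robot and the scene stay as the last step left them, time stands still between calls to the robot, and variables do not carry over. Pictures are saved under pics/ and viewed, and the job is handed in when it is done.

Besides the shell and the picture viewer there is one more tool, called in YAML: its name, and indented under it one key for each argument. play_rows: Moves the arm, as the interface text tells. Its arguments: {"type":"object","properties":{"deltas":{"type":"array"},"force":{"type":"number"}},"required":["deltas"]}

```bash
ls; mkdir -p pics; python3 - <<'E'
from station import monitor, read_camera, workorder, r
import cv2
print(monitor.read_state()); print(r.hold_point_z)
for n in("top","side"):
    c=read_camera(n); cv2.imwrite(f"pics/{n}0.png",c["img"][:,:,::-1]); print(n,c["mtx"],c["dist"],c["T"])
E
```

```text
pics
{'t': 0.0, 'joint_pos': array([ 5.72703335e+01,  1.58781275e+01, -1.59909923e+00,  7.26508635e+01,
        1.74283036e-04,  8.40756129e+01]), 'joint_vel': array([ 0.01736314,  0.0532049 ,  0.03338389,  0.07844854,  0.03453566,
       -0.07031866]), 'effort': array([ 1.36953975e-05, -4.45508981e+01,  2.95201546e+01,  1.65408285e-02,
       -2.36127407e-04, -6.98488435e-06]), 'eef_pos': array([0.28142842, 0.55716769, 0.23015079]), 'ee_rot': array([[ 8.92544126e-01, -1.21129108e-03,  4.50958441e-01],
       [-4.50960007e-01, -1.87900664e-03,  8.92542179e-01],
       [-2.33774477e-04, -9.99997501e-01, -2.22334018e-03]]), 'ft_force': array([-0.21420916,  0.0606583 , -0.65696651]), 'moment': array([-0.0185264 , -0.032368  , -0.04687693]), 'finger_gap': 0.08513095749526785}
0.0187
top [[494.5269009    0.         254.75340969]
 [  0.         494.5269009  193.10673522]
 [  0.           0.           1.        ]] [-0.18354427  0.          0.          0.          0.        ] [[-0.02881571 -0.9879819   0.15185985  0.32774283]
 [-0.99953371  0.03001492  0.00560995 -0.02999973]
 [-0.01010059 -0.15162739 -0.98838612  1.52868169]
 [ 0.          0.          0.          1.        ]]
side [[407.71903138   0.         261.24388742]
 [  0.         407.71903138 193.6522082 ]
 [  0.           0.           1.        ]] [-0.10906978  0.          0.          0.          0.        ] [[ 0.9978827  -0.01742238  0.06266242  0.50022468]
 [-0.06221685 -0.53645165  0.84163453 -0.94227815]
 [ 0.01895208 -0.8437512  -0.53639979  0.66019402]
 [ 0.          0.          0.          1.        ]]
```

View pics/top0.png

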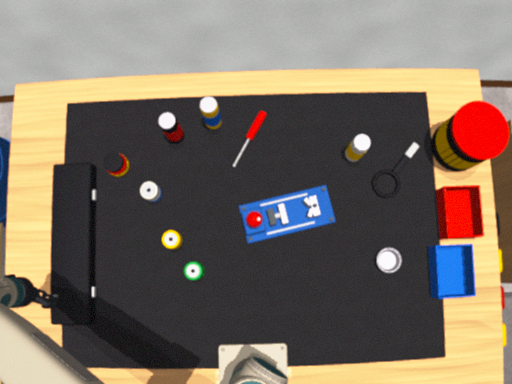

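View pics/side0.png

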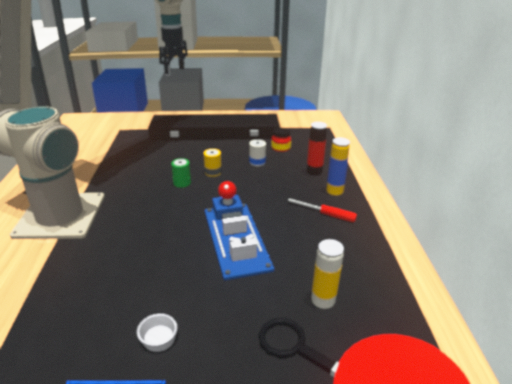

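The top view shows a yellow canister at about (172,240), a green look-alike at (193,270), the white spare at (150,191), and the clamp around (287,213) with its red ball at (254,219). The yellow and blue spray can at (210,110) is taller, so it isn't a candidate. The yellow one at (172,240), at side (212,160), fits the description. I'll confirm it in an enlarged crop and measure it.

```bash
cat > h.py <<'E'
import numpy as np, cv2
from station import monitor, read_camera, workorder, r
def ray(c,uv):
    p=cv2.undistortPoints(np.array([[uv]],float),c["mtx"],np.array(c["dist"]))[0,0]
    d=c["T"][:3,:3]@np.array([p[0],p[1],1]); return c["T"][:3,3],d
def plane(c,uv,z):
    o,d=ray(c,uv); return o+d*(z-o[2])/d[2]
def tri(a,ua,b,ub):
    o1,d1=ray(a,ua);o2,d2=ray(b,ub)
    s=np.linalg.lstsq(np.c_[d1,-d2],o2-o1,rcond=None)[0]
    p,q=o1+s[0]*d1,o2+s[1]*d2
    return (p+q)/2,np.linalg.norm(p-q)
def proj(c,P):
    R=c["T"][:3,:3].T; return cv2.projectPoints(np.atleast_2d(np.array(P,float)),cv2.Rodrigues(R)[0],-R@c["T"][:3,3],c["mtx"],np.array(c["dist"]))[0][:,0]
def blobs(m,amin=15):
    n,l,s,c=cv2.connectedComponentsWithStats(m.astype(np.uint8)); return [(c[i].round(2),s[i]) for i in range(1,n) if s[i][4]>=amin]
E
python3 - <<'E'
from h import *
t=read_camera("top");s=read_camera("side")
def crop(c,x,y,w,h,k): return cv2.resize(c["img"][y:y+h,x:x+w,::-1],None,fx=k,fy=k,interpolation=cv2.INTER_CUBIC)
a=crop(t,120,170,100,120,4);b=crop(t,230,175,115,75,5);
cv2.imwrite("pics/c1.png",np.hstack([a,cv2.resize(crop(s,160,130,100,120,4),None,fx=1,fy=1)]));cv2.imwrite("pics/c2.png",b);cv2.imwrite("pics/c3.png",crop(s,195,170,90,115,5))
for n,c in(("top",t),("side",s)):
    H=cv2.cvtColor(c["img"],cv2.COLOR_RGB2HSV);h,S,V=[H[...,i].astype(int) for i in range(3)]
    for nm,m in(("yel",(h>20)&(h<35)&(S>150)&(V>120)),("red",((h<6)|(h>174))&(S>150)&(V>90)),("blue",(h>100)&(h<125)&(S>130)&(V>70))):
        print(n,nm,[(list(a),list(b)) for a,b in blobs(m)])
E
```

```text
top yel [([np.float64(210.98), np.float64(113.26)], [np.int32(202), np.int32(107), np.int32(16), np.int32(10), np.int32(53)]), ([np.float64(441.54), np.float64(137.94)], [np.int32(437), np.int32(128), np.int32(11), np.int32(21), np.int32(93)]), ([np.float64(353.1), np.float64(154.33)], [np.int32(347), np.int32(147), np.int32(16), np.int32(13), np.int32(86)]), ([np.float64(450.48), np.float64(157.76)], [np.int32(446), np.int32(155), np.int32(10), np.int32(6), np.int32(21)]), ([np.float64(454.94), np.float64(161.56)], [np.int32(451), np.int32(159), np.int32(9), np.int32(6), np.int32(16)]), ([np.float64(124.61), np.float64(169.24)], [np.int32(116), np.int32(160), np.int32(13), np.int32(16), np.int32(38)]), ([np.float64(465.36), np.float64(164.86)], [np.int32(457), np.int32(162), np.int32(19), np.int32(6), np.int32(58)]), ([np.float64(171.42), np.float64(239.25)], [np.int32(161), np.int32(230), np.int32(21), np.int32(19), np.int32(154)]), ([np.float64(500.16), np.float64(260.27)], [np.int32(498), np.int32(249), np.int32(5), np.int32(24), np.int32(88)]), ([np.float64(503.57), np.float64(3
[... 2979 characters left out ...]
.float64(297.15), np.float64(103.29)], [np.int32(285), np.int32(96), np.int32(30), np.int32(13), np.int32(289)]), ([np.float64(263.05), np.float64(100.2)], [np.int32(259), np.int32(98), np.int32(9), np.int32(6), np.int32(20)]), ([np.float64(256.91), np.float64(161.11)], [np.int32(250), np.int32(159), np.int32(15), np.int32(5), np.int32(57)]), ([np.float64(336.81), np.float64(172.21)], [np.int32(328), np.int32(160), np.int32(18), np.int32(25), np.int32(358)]), ([np.float64(235.95), np.float64(242.56)], [np.int32(205), np.int32(195), np.int32(69), np.int32(85), np.int32(2086)]), ([np.float64(115.58), np.float64(381.5)], [np.int32(65), np.int32(379), np.int32(101), np.int32(5), np.int32(401)])]
```

View pics/c1.png

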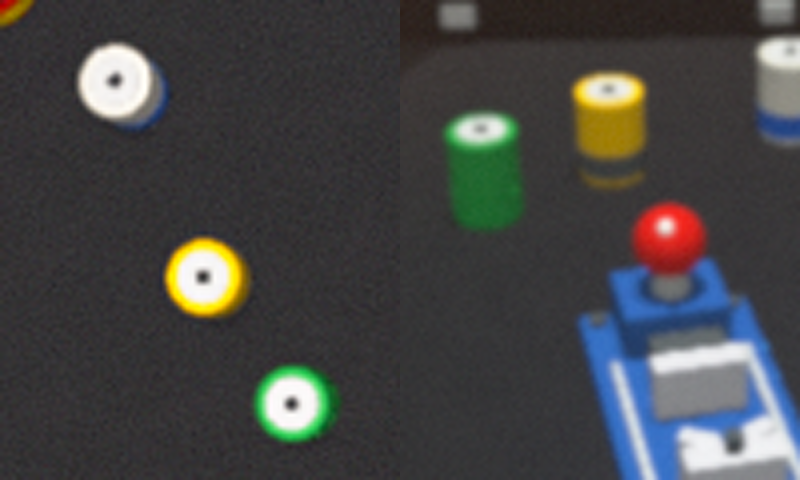

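View pics/c2.png

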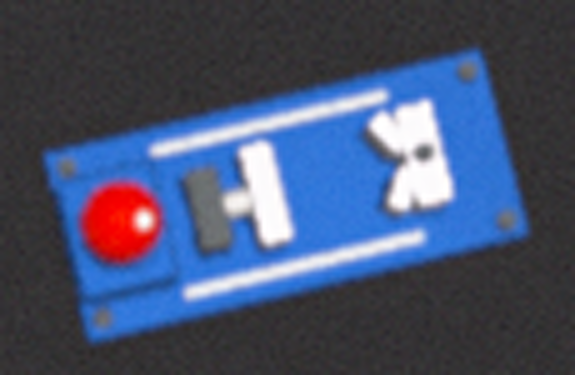

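View pics/c3.png

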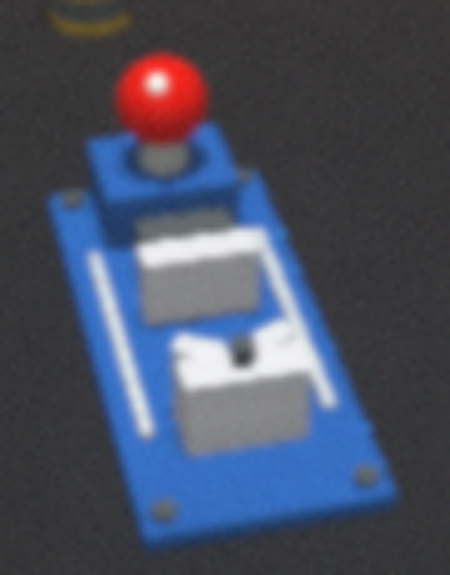

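```bash
python3 - <<'E'
from h import *
t=read_camera("top");s=read_camera("side")
def dot(c,x,y,rad):
    g=c["img"].astype(float).mean(2); p=g[y-rad:y+rad+1,x-rad:x+rad+1]
    w=np.clip(150-p,0,None); yy,xx=np.mgrid[y-rad:y+rad+1,x-rad:x+rad+1]
    return (xx*w).sum()/w.sum(),(yy*w).sum()/w.sum()
dt=dot(t,171,239,3); ds=dot(s,212,152,2); print(dt,ds)
print("filter top",plane(t,dt,.075),plane(s,ds,.075),tri(t,dt,s,ds))
def m(c,lo):
    H=cv2.cvtColor(c["img"],cv2.COLOR_RGB2HSV).astype(int);h,S,V=[H[...,i] for i in range(3)]
    return h,S,V
h,S,V=m(t,0)
M=(((h>20)&(h<35)&(S>90)&(V>150))).astype(np.uint8); 
# ring of yellow rim -> outer contour
sub=M.copy(); sub[:228]=0; sub[252:]=0; sub[:,:158]=0; sub[:,186:]=0
c=max(cv2.findContours(sub,0,2)[0],key=cv2.contourArea); print("rim",cv2.fitEllipse(c))
b=[]
for cam,box in((t,(244,209,266,230)),(s,(215,178,240,199))):
    h,S,V=m(cam,0); R=((h<8)|(h>172))&(S>110)&(V>60); k=np.zeros_like(R);k[box[1]:box[3],box[0]:box[2]]=1
    cc=max(cv2.findContours((R&k).astype(np.uint8),0,2)[0],key=cv2.contourArea);(u,r_)=cv2.minEnclosingCircle(cv2.convexHull(cc));print("ball",u,r_);b.append(u)
print(plane(t,b[0],.086),plane(s,b[1],.086),tri(t,b[0],s,b[1]))
# plate
for cam in(t,s):
    h,S,V=m(cam,0); B=((h>100)&(h<125)&(S>110)&(V>60)).astype(np.uint8)
    k=np.zeros_like(B)
    if cam is t:k[178:250,232:342]=1
    else:k[190:285,198:280]=1
    cc=max(cv2.findContours(B*k,0,1)[0],key=cv2.contourArea)[:,0]
    W=np.array([plane(cam,tuple(p),.012)[:2] for p in cc],np.float32)
    R=cv2.minAreaRect(W*1000);print(R,cv2.boxPoints(R).round(1).tolist())
E
```

```text
(np.float64(170.30079681274898), np.float64(238.75697211155378)) (np.float64(nan), np.float64(nan))
 ** On entry to DLASCL parameter number  4 had an illegal value
 ** On entry to DLASCL parameter number  4 had an illegal value
 ** On entry to DLASCL parameter number  4 had an illegal value
 ** On entry to DLASCL parameter number  4 had an illegal value
 ** On entry to DLASCL parameter number  5 had an illegal value
 ** On entry to DLASCL parameter number  4 had an illegal value<stdin>:6: RuntimeWarning: invalid value encountered in scalar divide
Traceback (most recent call last):
  File "h.py", line 10, in tri
    s=np.linalg.lstsq(np.c_[d1,-d2],o2-o1,rcond=None)[0]
      ~~~~~~~~~~~~~~~^^^^^^^^^^^^^^^^^^^^^^^^^^^^^^^^
numpy.linalg.LinAlgError: SVD did not converge in Linear Least Squares
```

```bash
cat > meas.py <<'E'
from h import *
t=read_camera("top");s=read_camera("side")
def dot(c,x,y,rad):
    g=c["img"].astype(float).mean(2); p=g[y-rad:y+rad+1,x-rad:x+rad+1]
    w=np.clip(np.percentile(p,60)-p,0,None); yy,xx=np.mgrid[y-rad:y+rad+1,x-rad:x+rad+1]
    return (xx*w).sum()/w.sum(),(yy*w).sum()/w.sum()
dt=dot(t,171,239,2); ds=dot(s,212,152,1); print(dt,ds)
print("filter top",plane(t,dt,.075),plane(s,ds,.075),tri(t,dt,s,ds))
def m(c):
    H=cv2.cvtColor(c["img"],cv2.COLOR_RGB2HSV).astype(int);return [H[...,i] for i in range(3)]
b=[]
for cam,box in((t,(244,209,266,230)),(s,(215,178,240,199))):
    h,S,V=m(cam); R=((h<8)|(h>172))&(S>110)&(V>60); k=np.zeros_like(R);k[box[1]:box[3],box[0]:box[2]]=1
    cc=max(cv2.findContours((R&k).astype(np.uint8),0,2)[0],key=cv2.contourArea);(u,r_)=cv2.minEnclosingCircle(cv2.convexHull(cc));print("ball",u,r_,cv2.boundingRect(cc));b.append(u)
print(plane(t,b[0],.086),plane(s,b[1],.086),tri(t,b[0],s,b[1]))
for cam in(t,s):
    h,S,V=m(cam); B=((h>100)&(h<125)&(S>110)&(V>60)).astype(np.uint8)
    k=np.zeros_like(B)
    if cam is t:k[178:250,232:342]=1
    else:k[190:285,198:280]=1
    cc=max(cv2.findContours(B*k,0,1)[0],key=cv2.contourArea)[:,0]
    W=np.array([plane(cam,tuple(map(float,p)),.012)[:2] for p in cc],np.float32)
    R=cv2.minAreaRect(W*1000);print(R,cv2.boxPoints(R).round(1).tolist())
    if cam is t:
        # stop & jaw white tops
        Wm=((S<60)&(V>170)).astype(np.uint8)*k
        for c_,st in blobs(Wm,8): print("white",c_,st,plane(cam,tuple(c_),.055))
E
python3 meas.py
```

```text
(np.float64(170.3108651911469), np.float64(238.77800134138164)) (np.float64(211.6228187919463), np.float64(151.68523489932886))
filter top [0.42205495 0.23187592 0.075     ] [0.42594514 0.22986685 0.075     ] (array([0.42396828, 0.23236212, 0.07350786]), np.float64(0.0036459321909818473))
ball (253.8000030517578, 219.1999969482422) 7.528716087341309 (247, 212, 15, 15)
ball (226.82240295410156, 189.30328369140625) 9.565690040588379 (218, 180, 19, 19)
[ 0.47218711 -0.01679097  0.086     ] [ 0.47692662 -0.01680828  0.086     ] (array([ 0.47458838, -0.01657989,  0.08549664]), np.float64(0.004696158449907143))
((494.122314453125, -118.45265197753906), (125.45713806152344, 284.5429382324219), 11.9932279586792) [[403.20001220703125, 7.699999809265137], [462.29998779296875, -270.70001220703125], [585.0, -244.60000610351562], [525.9000244140625, 33.70000076293945]]
white [283.32 199.25] [260 193  47  13 108] [ 0.53285872 -0.10702996  0.055     ]
white [312.49 205.82] [304 195  17  23 213] [ 0.51022635 -0.19409124  0.055     ]
white [281.89 213.38] [275 203  14  21 158] [ 0.49025039 -0.10116047  0.055     ]
white [290.47 227.46] [267 221  47  14 111] [ 0.44717341 -0.12526791  0.055     ]
((493.5544128417969, -101.68144226074219), (124.28926086425781, 341.8142395019531), 11.838655471801758) [[397.70001220703125, 52.79999923706055], [467.79998779296875, -281.70001220703125], [589.4000244140625, -256.20001220703125], [519.2999877929688, 78.30000305175781]]
```

Both crops confirm the target: the yellow canister has a dark grey band and a white disc with a black dot at top (170.3,238.8). That puts it at about (0.424, 0.231). The two views differ by 4 mm in x, so I'm using the mean. The clamp's yaw is about 12°, and the plate centre and ball agree on its origin within 0.3 mm in the top view.

Next I move over the filter.

play_rows:
  deltas:
    - [0,[2.74,0,-2.27],[0,0,0]]
    - [0,[2.74,0,-2.27],[0,0,0]]
    - [0,[2.74,0,-2.27],[0,0,0]]
    - [0,[2.74,0,-2.27],[0,0,0]]
    - [0,[2.74,0,-2.27],[0,0,0]]
  force: 25

```text
t: 0.82
eef_pos: [0.3532, 0.3934, 0.2314]
ee_rot: [[0.893, 0.0, 0.45], [-0.45, 0.0, 0.893], [0.0, -1.0, 0.0]]
ft_force: [0.9, 0.2, -0.2]
finger_gap: 0.0852
```

play_rows:
  deltas:
    - [0,[2.74,0,-2.27],[0,0,0]]
    - [0,[2.74,0,-2.27],[0,0,0]]
    - [0,[2.74,0,-2.27],[0,0,0]]
    - [0,[2.74,0,-2.27],[0,0,0]]
    - [0,[2.74,0,-2.27],[0,0,0]]

```text
t: 1.23
eef_pos: [0.4244, 0.2301, 0.2316]
ee_rot: [[0.893, 0.001, 0.451], [-0.451, 0.0, 0.893], [0.001, -1.0, 0.001]]
ft_force: [1.3, 0.5, -0.5]
finger_gap: 0.0856
```

play_rows:
  deltas:
    - [0,[0,0,0],[0,0,0]]
    - [0,[0,0,0],[0,0,0]]

```text
t: 1.4
eef_pos: [0.4247, 0.2304, 0.2315]
ee_rot: [[0.891, 0.0, 0.454], [-0.454, 0.0, 0.891], [-0.0, -1.0, 0.001]]
ft_force: [-1.3, 0.7, 0.3]
finger_gap: 0.0856
```

play_rows:
  deltas:
    - [0,[0,4,0],[0,0,0]]
    - [0,[0,4,0],[0,0,0]]
    - [0,[0,4,0],[0,0,0]]
    - [0,[0,4,0],[0,0,0]]
    - [0,[0,4,0],[0,0,0]]

```text
t: 1.82
eef_pos: [0.4237, 0.2332, 0.0301]
ee_rot: [[0.894, 0.001, 0.449], [-0.449, 0.001, 0.894], [0.001, -1.0, 0.002]]
ft_force: [0.4, 0.1, -0.3]
finger_gap: 0.0854
```

play_rows:
  deltas:
    - [0.5,[0,0,0],[0,0,0]]
    - [1,[0,0,0],[0,0,0]]
    - [1,[0,0,0],[0,0,0]]
    - [1,[0,0,0],[0,0,0]]
    - [1,[0,0,0],[0,0,0]]
  force: 20

```text
t: 2.23
eef_pos: [0.4262, 0.2329, 0.0338]
ee_rot: [[0.893, 0.005, 0.45], [-0.451, 0.002, 0.893], [0.003, -1.0, 0.004]]
ft_force: [0.4, -0.2, -2.7]
finger_gap: 0.0536
```

play_rows:
  deltas:
    - [1,[0,0,0],[0,0,0]]
    - [1,[0,0,0],[0,0,0]]
    - [1,[0,0,0],[0,0,0]]

```text
t: 2.48
eef_pos: [0.4251, 0.2321, 0.0326]
ee_rot: [[0.893, 0.002, 0.451], [-0.451, 0.001, 0.893], [0.002, -1.0, 0.002]]
ft_force: [0.0, -0.2, 3.5]
finger_gap: 0.0535
```

play_rows:
  deltas:
    - [0,[0,0,0],[0,0,0]]
    - [0,[0,0,0],[0,0,0]]
    - [0,[0,0,0],[0,-0.12,0]]
    - [0,[0,0,0],[0,-0.12,0]]
    - [0,[0,0,0],[0,-0.12,0]]

```text
t: 2.9
eef_pos: [0.4241, 0.2316, 0.0314]
ee_rot: [[0.995, 0.0, 0.102], [-0.102, 0.0, 0.995], [0.0, -1.0, 0.0]]
ft_force: [-0.1, -0.7, -0.4]
finger_gap: 0.0855
```

play_rows:
  deltas:
    - [0,[0,0,0],[0,-0.12,0]]
    - [0,[0,0,0],[0,-0.12,0]]
    - [0,[0,0,0],[0,-0.12,0]]
    - [0,[0,0,0],[0,-0.12,0]]
    - [0,[0,0,0],[0,-0.12,0]]

```text
t: 3.32
eef_pos: [0.4241, 0.2316, 0.0313]
ee_rot: [[0.879, -0.0, -0.478], [0.478, -0.0, 0.879], [-0.0, -1.0, 0.0]]
ft_force: [0.3, -0.5, 0.4]
finger_gap: 0.0856
```

play_rows:
  deltas:
    - [0,[0,0,0],[0,-0.12,0]]
    - [0,[0,0,0],[0,-0.12,0]]
    - [0,[0,0,0],[0,-0.12,0]]
    - [0,[0,0,0],[0,-0.12,0]]
    - [0,[0,0,0],[0,-0.12,0]]

```text
t: 3.73
eef_pos: [0.4241, 0.2316, 0.0313]
ee_rot: [[0.455, -0.0, -0.89], [0.89, 0.0, 0.455], [-0.0, -1.0, 0.0]]
ft_force: [0.8, 0.3, -0.1]
finger_gap: 0.0852
```

```bash
python3 - <<'E'
from h import *
t=read_camera("top");s=read_camera("side");st=monitor.read_state();print(st)
np.savez("f1.npz",t=t["img"],s=s["img"])
k=5
cv2.imwrite("pics/d1.png",np.hstack([cv2.resize(c["img"][y:y+80,x:x+70,::-1],None,fx=k,fy=k,interpolation=cv2.INTER_CUBIC) for c,x,y in((t,135,200),(s,177,110))]))
E
```

```text
{'t': 3.8333, 'joint_pos': array([ 2.09732395e+01,  1.31225112e+01, -3.22789849e+01,  4.45954116e+01,
        1.86515265e-05, -4.15846289e+01]), 'joint_vel': array([ 0.01943409, -0.04787346, -0.09467111, -0.07389673,  0.0293848 ,
        5.94329109]), 'effort': array([ 7.81144394e-03, -3.46646333e+01,  2.21869361e+01,  9.25304266e-04,
        1.13961789e-04, -5.22461962e-01]), 'eef_pos': array([0.4241066 , 0.23164862, 0.03133418]), 'ee_rot': array([[ 4.60852501e-01,  5.02785230e-05, -8.87476743e-01],
       [ 8.87476744e-01,  1.96218062e-05,  4.60852502e-01],
       [ 4.05848798e-05, -9.99999999e-01, -3.55782614e-05]]), 'ft_force': array([-0.59914142,  0.04803589, -0.78324924]), 'moment': array([ 0.00449342, -0.04502297, -0.03535386]), 'finger_gap': 0.08545580927245466}
```

View pics/d1.png

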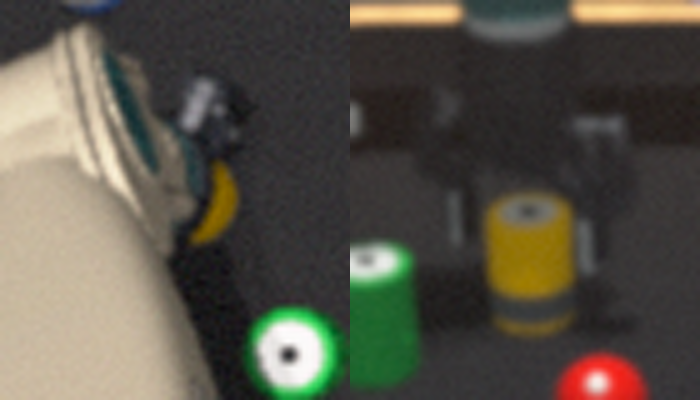

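The crop shows the yellow canister standing centred between the open fingers, with its dot at side (212,152). Next I make the second grip at right angles.

play_rows:
  deltas:
    - [0.5,[0,0,0],[0,0,0]]
    - [1,[0,0,0],[0,0,0]]
    - [1,[0,0,0],[0,0,0]]
    - [1,[0,0,0],[0,0,0]]
    - [1,[0,0,0],[0,0,0]]
  force: 30

```text
t: 4.25
eef_pos: [0.4244, 0.2317, 0.0316]
ee_rot: [[0.461, 0.001, -0.887], [0.887, -0.0, 0.461], [0.0, -1.0, -0.001]]
ft_force: [0.6, -0.6, 1.6]
finger_gap: 0.0538
```

play_rows:
  deltas:
    - [1,[0,0,0],[0,0,0]]
    - [1,[0,0,0],[0,0,0]]
    - [1,[0,0,0],[0,0,0]]

```text
t: 4.5
eef_pos: [0.4244, 0.2317, 0.0315]
ee_rot: [[0.461, 0.001, -0.888], [0.888, -0.0, 0.461], [0.0, -1.0, -0.001]]
ft_force: [0.3, -0.3, 3.2]
finger_gap: 0.0533
```

```bash
python3 - <<'E'
from h import *
s=read_camera("side");t=read_camera("top");st=monitor.read_state();print(st["eef_pos"],st["ee_rot"],st["finger_gap"],st["moment"])
np.savez("f2.npz",t=t["img"],s=s["img"])
x,y,rad=212,152,1
g=s["img"].astype(float).mean(2); p=g[y-3:y+4,x-5:x+6]; print(p.astype(int))
print("pred dot side",proj(s,[*st["eef_pos"][:2],.075]))
print("spare/green check side of f0 dot -> see meas")
E
```

```text
[0.42439531 0.23166366 0.0315367 ] [[ 4.60736092e-01  6.54902317e-04 -8.87536943e-01]
 [ 8.87537158e-01 -9.70227511e-05  4.60736132e-01]
 [ 2.15625885e-04 -9.99999781e-01 -6.25952024e-04]] 0.05309192765376201 [-0.2252129  -0.08937661  0.00377511]
[[ 75  83  86  89  89  89  91  85  75  62  47]
 [ 95  98 101  99  98  95  95  96  94  81  61]
 [106 108 107  99  86  82  87  96 100  93  70]
 [108 110 107  97  83  77  86  95 104 100  77]
 [107 110 109 103  95  94  96 101 105 102  86]
 [101 105 106 105 104 102 102 105 106  99  87]
 [ 94  97 100 101 101 101 100 103  99  96  87]]
pred dot side [[211.15939662 151.43923838]]
spare/green check side of f0 dot -> see meas
```

play_rows:
  deltas:
    - [1,[0,-1.5,0],[0,0,0]]
    - [1,[0,-4,0],[0,0,0]]
    - [1,[0,-4,0],[0,0,0]]
    - [1,[0,-4,0],[0,0,0]]
    - [1,[0,-3.5,0],[0,0,0]]

```text
t: 5.02
eef_pos: [0.4231, 0.2316, 0.2026]
ee_rot: [[0.46, -0.001, -0.888], [0.888, 0.0, 0.46], [-0.0, -1.0, 0.001]]
ft_force: [1.3, 1.3, -2.0]
finger_gap: 0.0534
```

play_rows:
  deltas:
    - [1,[-1.99,0,-1.61],[0,0,0]]
    - [1,[-1.99,0,-1.61],[0,0,0]]
    - [1,[-1.99,0,-1.61],[0,0,0]]
    - [1,[-1.99,0,-1.61],[0,0,0]]
    - [1,[-1.99,0,-1.61],[0,0,0]]

```text
t: 5.43
eef_pos: [0.4485, 0.1054, 0.2002]
ee_rot: [[0.46, -0.002, -0.888], [0.888, 0.001, 0.46], [-0.001, -1.0, 0.002]]
ft_force: [0.7, 0.7, -2.0]
finger_gap: 0.0533
```

play_rows:
  deltas:
    - [1,[-1.99,0,-1.61],[0,0,0]]
    - [1,[-1.99,0,-1.61],[0,0,0]]
    - [1,[-1.99,0,-1.61],[0,0,0]]
    - [1,[-1.99,0,-1.61],[0,0,0]]
    - [1,[-1.99,0,-1.61],[0,0,0]]

```text
t: 5.85
eef_pos: [0.4741, -0.0199, 0.2]
ee_rot: [[0.46, -0.003, -0.888], [0.888, 0.001, 0.46], [-0.0, -1.0, 0.003]]
ft_force: [0.8, 0.4, -3.3]
finger_gap: 0.0536
```

play_rows:
  deltas:
    - [1,[-1.99,0,-1.61],[0,0,0]]
    - [1,[-1.99,0,-1.61],[0,0,0]]
    - [1,[-1.99,0,-1.61],[0,0,0]]
    - [1,[-1.99,0,-1.61],[0,0,0]]
    - [1,[-1.99,0,-1.61],[0,0,0]]

```text
t: 6.27
eef_pos: [0.4999, -0.145, 0.1998]
ee_rot: [[0.461, -0.002, -0.888], [0.888, 0.002, 0.461], [0.001, -1.0, 0.003]]
ft_force: [0.4, -0.2, -2.5]
finger_gap: 0.0534
```

play_rows:
  deltas:
    - [1,[0,0,0],[0,-0.12,0]]
    - [1,[0,0,0],[0,-0.12,0]]
    - [1,[0,0,0],[0,-0.12,0]]
    - [1,[0,0,0],[0,-0.12,0]]
    - [1,[0,0,0],[0,-0.12,0]]

```text
t: 6.68
eef_pos: [0.4998, -0.1438, 0.1997]
ee_rot: [[-0.127, -0.003, -0.992], [0.992, 0.002, -0.127], [0.002, -1.0, 0.003]]
ft_force: [-0.4, 0.7, -2.7]
finger_gap: 0.0534
```

play_rows:
  deltas:
    - [1,[0,0,0],[0,-0.087,0]]
    - [1,[0,0,0],[0,0,0]]
    - [1,[0,0,0],[0,0,0]]

```text
t: 6.93
eef_pos: [0.5001, -0.1439, 0.2002]
ee_rot: [[-0.205, -0.002, -0.979], [0.979, 0.001, -0.205], [0.002, -1.0, 0.002]]
ft_force: [1.1, -0.4, -2.8]
finger_gap: 0.0536
```

play_rows:
  deltas:
    - [1,[-0.03,2.5,-0.15],[0,0,0]]
    - [1,[0,2.5,0],[0,0,0]]
    - [1,[0,2.5,0],[0,0,0]]
    - [1,[0,2.5,0],[0,0,0]]
    - [1,[0,0.3,0],[0,0,0]]

```text
t: 7.35
eef_pos: [0.4982, -0.1425, 0.0934]
ee_rot: [[-0.205, -0.009, -0.979], [0.979, 0.004, -0.205], [0.006, -1.0, 0.008]]
ft_force: [-1.6, 0.1, -3.6]
finger_gap: 0.0536
```

```bash
python3 - <<'E'
from h import *
t=read_camera("top");s=read_camera("side");st=monitor.read_state();print(st["eef_pos"],st["joint_pos"])
k=5
cv2.imwrite("pics/e1.png",np.hstack([cv2.resize(c["img"][y:y+100,x:x+80,::-1],None,fx=k,fy=k,interpolation=cv2.INTER_CUBIC) for c,x,y in((t,260,165),(s,200,175))]))
E
```

```text
[ 0.50079098 -0.14365005  0.09687413] [-2.31229510e+01  1.19272274e+01 -2.39867228e+01  5.43392715e+01
  1.05398915e-02 -1.25000146e+02]
```

View pics/e1.png

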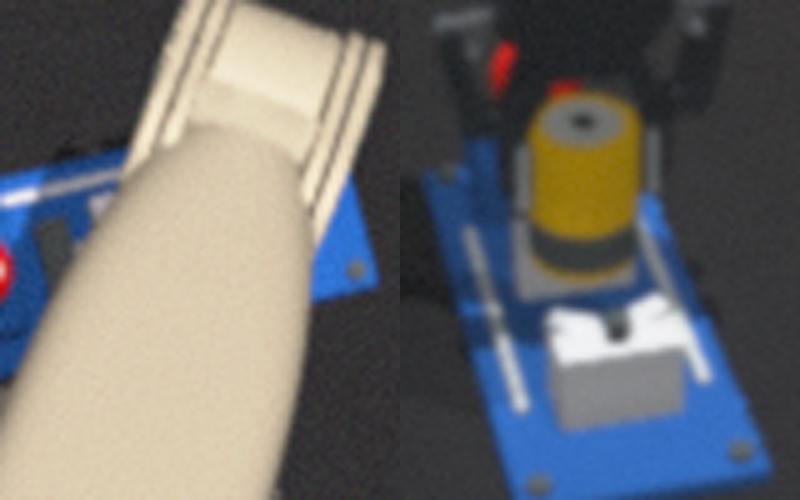

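The side crop shows the canister held upright above the gap between jaw and V stop, dot at side (317,199). I'm lowering it slowly.

play_rows:
  deltas:
    - [1,[0,1,0],[0,0,0]]
    - [1,[0,1,0],[0,0,0]]
    - [1,[0,1,0],[0,0,0]]
    - [1,[0,1,0],[0,0,0]]
    - [1,[0,0.6,0],[0,0,0]]

```text
t: 7.87
eef_pos: [0.5018, -0.1442, 0.051]
ee_rot: [[-0.207, -0.001, -0.978], [0.978, 0.001, -0.207], [0.001, -1.0, 0.001]]
ft_force: [-0.6, -0.1, -3.2]
finger_gap: 0.0533
```

play_rows:
  deltas:
    - [1,[0,0.2,0],[0,0,0]]
    - [1,[0,0.15,0],[0,0,0]]
    - [1,[0,0.1,0],[0,0,0]]
    - [1,[0,0,0],[0,0,0]]

```text
t: 8.2
eef_pos: [0.5027, -0.1446, 0.0479]
ee_rot: [[-0.207, 0.0, -0.978], [0.978, -0.0, -0.207], [-0.0, -1.0, -0.0]]
ft_force: [0.5, -0.4, -2.6]
finger_gap: 0.0536
```

play_rows:
  deltas:
    - [1,[0.05,0.15,0],[0,0,0]]
    - [1,[0,0.1,0],[0,0,0]]
    - [1,[0,0.05,0],[0,0,0]]
    - [1,[0,0,0],[0,0,0]]

```text
t: 8.53
eef_pos: [0.5024, -0.144, 0.0448]
ee_rot: [[-0.207, 0.0, -0.978], [0.978, -0.0, -0.207], [-0.0, -1.0, -0.0]]
ft_force: [-1.3, 1.1, -3.1]
finger_gap: 0.053
```

play_rows:
  deltas:
    - [1,[0,0.1,0],[0,0,0]]
    - [1,[0,0.05,0],[0,0,0]]
    - [1,[0,0,0],[0,0,0]]

```text
t: 8.78
eef_pos: [0.5025, -0.1441, 0.0436]
ee_rot: [[-0.207, 0.0, -0.978], [0.978, -0.0, -0.207], [-0.0, -1.0, -0.0]]
ft_force: [0.5, 0.1, 0.7]
finger_gap: 0.0537
```

Contact on the bed at TCP z 0.0436, as predicted. I'm releasing it, going up and looking.

play_rows:
  deltas:
    - [0,[0,0,0],[0,0,0]]
    - [0,[0,0,0],[0,0,0]]
    - [0,[0,0,0],[0,0,0]]
    - [0,[0,0,0],[0,0,0]]
    - [0,[0,-1.5,0],[0,0,0]]

```text
t: 9.2
eef_pos: [0.5001, -0.143, 0.0561]
ee_rot: [[-0.207, -0.005, -0.978], [0.978, 0.002, -0.207], [0.003, -1.0, 0.004]]
ft_force: [-0.3, 0.9, 1.1]
finger_gap: 0.0852
```

play_rows:
  deltas:
    - [0,[0,-3,0],[0,0,0]]
    - [0,[0,-4,0],[0,0,0]]
    - [0,[0,-4,0],[0,0,0]]
    - [0,[0,0,0],[0,0,0]]
    - [0,[0,0,0],[0,0,0]]

```text
t: 9.62
eef_pos: [0.5051, -0.1451, 0.1718]
ee_rot: [[-0.207, 0.007, -0.978], [0.978, -0.003, -0.207], [-0.005, -1.0, -0.006]]
ft_force: [-0.6, -0.2, -0.2]
finger_gap: 0.0855
```

```bash
python3 - <<'E'
from h import *
s=read_camera("side");st=monitor.read_state();print(st["eef_pos"],st["joint_pos"],st["finger_gap"])
k=5
cv2.imwrite("pics/e2.png",cv2.resize(s["img"][150:270,180:310,::-1],None,fx=k,fy=k,interpolation=cv2.INTER_CUBIC))
print(proj(s,[[.5025,-.144,.087],[.5025,-.144,.012]]))
E
```

```text
[ 0.50325366 -0.14439498  0.16953017] [-2.30840522e+01  7.88843551e+00 -1.91293317e+01  6.28105162e+01
 -3.37019176e-03 -1.25025104e+02] 0.08534199728783586
[[237.01029139 216.67818183]
 [237.4250816  241.00097018]]
```

View pics/e2.png

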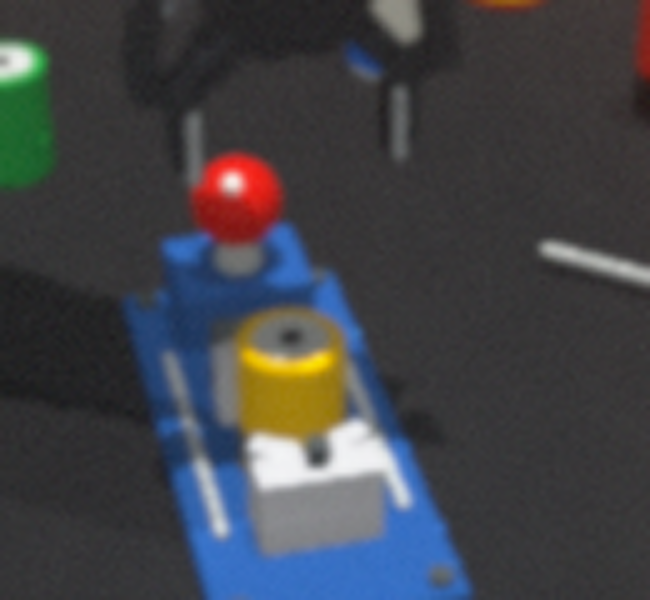

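The crop shows the canister upright on the bed, its dot at side (238.3,217.2). That is within about 1 px of the prediction, and it stands free of jaw and stop. Next, the ball.

play_rows:
  deltas:
    - [0,[3.27,0,0.05],[0,0,0]]
    - [0,[3.27,0,0.05],[0,0,0]]
    - [0,[3.27,0,0.04],[0,0,0]]
    - [0,[3.27,0,0.04],[0,0,0]]
    - [0,[0,0,0],[0,0,0]]

```text
t: 10.08
eef_pos: [0.4694, -0.0119, 0.1657]
ee_rot: [[-0.212, -0.007, -0.977], [0.977, 0.003, -0.212], [0.005, -1.0, 0.006]]
ft_force: [-1.6, 0.3, -1.3]
finger_gap: 0.0853
```

play_rows:
  deltas:
    - [0,[0,2,0],[0,0,0]]
    - [0,[0,2,0],[0,0,0]]
    - [0,[0,2,0],[0,0,0]]
    - [0,[0,0,0],[0,0,0]]
    - [0,[0,0,0],[0,0,0]]

```text
t: 10.5
eef_pos: [0.4711, -0.0163, 0.1061]
ee_rot: [[-0.207, -0.006, -0.978], [0.978, 0.001, -0.207], [0.002, -1.0, 0.005]]
ft_force: [0.3, -1.2, -0.4]
finger_gap: 0.0851
```

play_rows:
  deltas:
    - [0,[0,0,0],[0,0,0]]
    - [0,[0,0,0],[0,0,0]]

```text
t: 10.67
eef_pos: [0.4744, -0.0168, 0.1092]
ee_rot: [[-0.207, 0.002, -0.978], [0.978, -0.0, -0.207], [-0.001, -1.0, -0.001]]
ft_force: [0.4, -0.6, 0.2]
finger_gap: 0.0857
```

```bash
python3 - <<'E'
from h import *
s=read_camera("side");t=read_camera("top");st=monitor.read_state();print(st["eef_pos"],st["joint_pos"],st["moment"])
k=5
cv2.imwrite("pics/e3.png",np.hstack([cv2.resize(c["img"][y:y+100,x:x+80,::-1],None,fx=k,fy=k,interpolation=cv2.INTER_CUBIC) for c,x,y in((t,220,165),(s,190,150))]))
E
```

```text
[ 0.47464796 -0.0167355   0.10944894] [-9.82355680e+00  6.43231910e+00 -2.88910416e+01  5.45461677e+01
 -1.61996191e-03 -1.11751831e+02] [-0.00955398 -0.00354954  0.06304038]
```

View pics/e3.png

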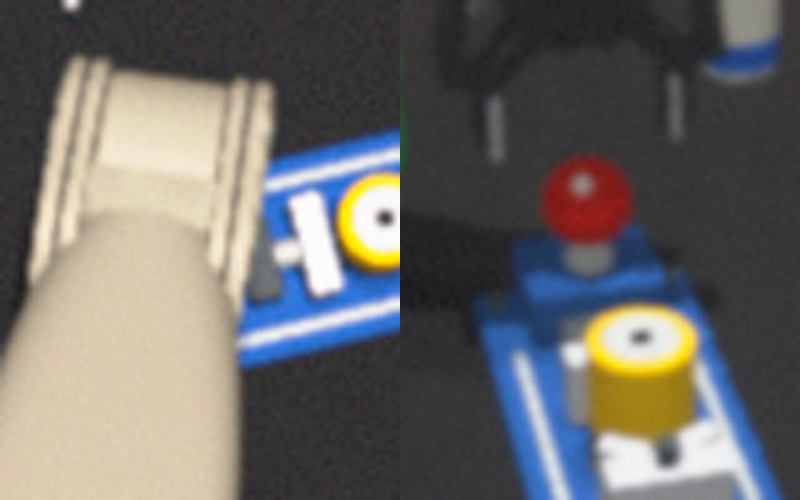

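play_rows:
  deltas:
    - [0,[0,1.5,0],[0,0,0]]
    - [0,[0,1.5,0],[0,0,0]]
    - [0,[0,1.35,0],[0,0,0]]
    - [0,[0,0,0],[0,0,0]]
    - [0,[0,0,0],[0,0,0]]

```text
t: 11.18
eef_pos: [0.4733, -0.0164, 0.0649]
ee_rot: [[-0.207, -0.001, -0.978], [0.978, 0.0, -0.207], [0.0, -1.0, 0.001]]
ft_force: [0.5, -0.1, 1.2]
finger_gap: 0.0853
```

play_rows:
  deltas:
    - [0.3,[0,0,0],[0,0,0]]
    - [0.5,[0,0,0],[0,0,0]]
    - [1,[0,0,0],[0,0,0]]
    - [1,[0,0,0],[0,0,0]]
    - [1,[0,0,0],[0,0,0]]
  force: 22

```text
t: 11.6
eef_pos: [0.475, -0.0165, 0.066]
ee_rot: [[-0.207, 0.003, -0.978], [0.978, -0.0, -0.207], [-0.001, -1.0, -0.003]]
ft_force: [-0.2, -0.2, 4.8]
finger_gap: 0.0467
```

```bash
python3 - <<'E'
from h import *
for i in range(2):
    st=monitor.read_state();print(st["t"],st["eef_pos"],st["finger_gap"],st["ft_force"],st["moment"])
E
```

```text
11.6 [ 0.47497081 -0.01645507  0.06604298] 0.046733916222064034 [-0.16229712 -0.1815233   4.78747526] [ 0.13247417 -0.06398333 -0.09567899]
11.6 [ 0.47497081 -0.01645507  0.06604298] 0.046733916222064034 [-0.16229712 -0.1815233   4.78747526] [ 0.13247417 -0.06398333 -0.09567899]
```

play_rows:
  deltas:
    - [1,[0,0,0],[0,0,0]]
    - [1,[0,0,0],[0,0,0]]
    - [1,[0,0,0],[0,0,0]]
  force: 36

```text
t: 11.85
eef_pos: [0.475, -0.0165, 0.0661]
ee_rot: [[-0.207, 0.003, -0.978], [0.978, -0.0, -0.207], [-0.001, -1.0, -0.003]]
ft_force: [-0.1, 0.4, 6.4]
finger_gap: 0.0464
```

```bash
cat > rd.py <<'E'
from h import *
import sys
N=int(sys.argv[1]) if len(sys.argv)>1 else 6
L=[]
for i in range(N):
    read_camera("side"); L.append(monitor.read_state())
f=lambda k:np.mean([x[k] for x in L],0)
mz=[x["moment"][2] for x in L]
R=L[-1]["ee_rot"]
print("t",L[-1]["t"],"pos",f("eef_pos").round(4),"gap",round(f("finger_gap"),4),"F",f("ft_force").round(1),"Mz %.3f +- %.3f"%(np.mean(mz),np.std(mz)/N**.5),"eff6",[round(float(x["effort"][5]),3) for x in L],"j6",L[-1]["joint_pos"][5].round(2),"yaw",np.degrees(np.arctan2(R[1,2],R[0,2])).round(2))
E
python3 rd.py
```

```text
t 12.15 pos [ 0.475  -0.0165  0.0661] gap 0.0462 F [0.2 1.1 5.7] Mz -0.004 +- 0.014 eff6 [-0.01, -0.01, -0.01, -0.01, -0.01, -0.01] j6 -111.75 yaw -168.05
```

play_rows:
  deltas:
    - [1,[0,0,0],[0,0.08,0]]
    - [1,[0,0,0],[0,0.08,0]]
    - [1,[0,0,0],[0,0.08,0]]
    - [1,[0,0,0],[0,0.08,0]]
    - [1,[0,0,0],[0,0,0]]

```text
t: 12.57
eef_pos: [0.4752, -0.0164, 0.0661]
ee_rot: [[0.114, 0.003, -0.993], [0.993, -0.0, 0.114], [0.0, -1.0, -0.003]]
ft_force: [0.4, 0.8, 5.8]
finger_gap: 0.0461
```

```bash
python3 rd.py 5
```

```text
t 12.8167 pos [ 0.4752 -0.0164  0.0661] gap 0.0463 F [0.6 0.8 5.7] Mz -0.104 +- 0.012 eff6 [-0.008, -0.09, -0.106, -0.109, -0.11] j6 -93.39 yaw 173.59
```

play_rows:
  deltas:
    - [1,[0,0,0],[0,0.06,0]]
    - [1,[0,0,0],[0,0.06,0]]
    - [1,[0,0,0],[0,0.06,0]]
    - [1,[0,0,0],[0,0.06,0]]
    - [1,[0,0,0],[0,0.06,0]]

```text
t: 13.23
eef_pos: [0.4754, -0.0165, 0.0661]
ee_rot: [[0.402, 0.004, -0.916], [0.916, -0.0, 0.402], [0.001, -1.0, -0.003]]
ft_force: [1.3, 0.7, 5.0]
finger_gap: 0.0463
```

```bash
cat > st.py <<'E'
from h import *
x=monitor.read_state();R=x["ee_rot"];print(x["t"],"eff6 %.3f"%x["effort"][5],"Mz %.3f"%x["moment"][2],"v6 %.1f"%x["joint_vel"][5],"yaw %.2f"%np.degrees(np.arctan2(R[1,2],R[0,2])),"j6 %.1f"%x["joint_pos"][5])
E
python3 st.py; python3 rd.py 5; python3 - <<'E'
from h import *
t=read_camera("top");s=read_camera("side")
cv2.imwrite("pics/g1.png",np.hstack([cv2.resize(c["img"][y:y+100,x:x+80,::-1],None,fx=5,fy=5,interpolation=cv2.INTER_CUBIC) for c,x,y in((t,235,165),(s,190,150))]))
E
```

```text
13.2333 eff6 -0.357 Mz 0.105 v6 40.9 yaw 156.28 j6 -76.1
t 13.4833 pos [ 0.4754 -0.0165  0.0661] gap 0.0462 F [1.  0.6 5.3] Mz -0.143 +- 0.014 eff6 [0.075, 0.083, -0.066, -0.102, -0.108] j6 -76.2 yaw 156.4
```

View pics/g1.png

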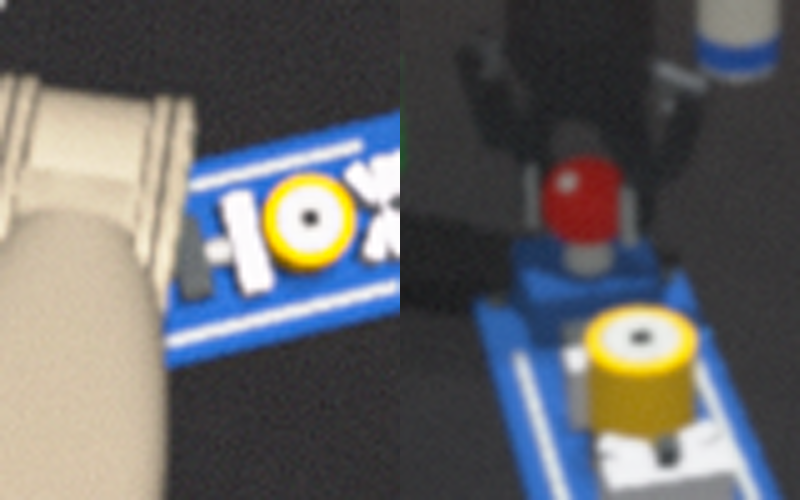

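play_rows:
  deltas:
    - [1,[0,0,0],[0,0.02,0]]
    - [1,[0,0,0],[0,0.02,0]]
    - [1,[0,0,0],[0,0.02,0]]
    - [1,[0,0,0],[0,0.02,0]]
    - [1,[0,0,0],[0,0.02,0]]

```text
t: 14.0
eef_pos: [0.4755, -0.0165, 0.0662]
ee_rot: [[0.49, 0.004, -0.872], [0.872, -0.0, 0.49], [0.002, -1.0, -0.003]]
ft_force: [0.9, 0.2, 5.9]
finger_gap: 0.0461
```

```bash
python3 st.py
```

```text
14.0 eff6 -0.036 Mz 0.154 v6 13.5 yaw 150.66 j6 -70.5
```

play_rows:
  deltas:
    - [1,[0,0,0],[0,0.02,0]]
    - [1,[0,0,0],[0,0.02,0]]
    - [1,[0,0,0],[0,0.02,0]]
    - [1,[0,0,0],[0,0.02,0]]
    - [1,[0,0,0],[0,0.02,0]]

```text
t: 14.42
eef_pos: [0.4755, -0.0165, 0.0662]
ee_rot: [[0.575, 0.004, -0.818], [0.818, -0.0, 0.575], [0.002, -1.0, -0.003]]
ft_force: [0.9, 1.2, 4.8]
finger_gap: 0.0463
```

```bash
python3 st.py
```

```text
14.4167 eff6 -0.036 Mz 0.081 v6 13.5 yaw 144.93 j6 -64.7
```

play_rows:
  deltas:
    - [1,[0,0,0],[0,0.02,0]]

```text
t: 14.5
eef_pos: [0.4755, -0.0166, 0.0662]
ee_rot: [[0.591, 0.004, -0.807], [0.807, -0.0, 0.591], [0.002, -1.0, -0.003]]
ft_force: [1.2, 0.6, 4.9]
finger_gap: 0.0461
```

```bash
python3 st.py
```

```text
14.5 eff6 -0.036 Mz 0.139 v6 13.6 yaw 143.78 j6 -63.6
```

play_rows:
  deltas:
    - [1,[0,0,0],[0,0.02,0]]

```text
t: 14.58
eef_pos: [0.4755, -0.0166, 0.0661]
ee_rot: [[0.607, 0.004, -0.795], [0.795, -0.0, 0.607], [0.002, -1.0, -0.003]]
ft_force: [2.1, 1.2, 4.6]
finger_gap: 0.0462
```

```bash
python3 st.py
```

```text
14.5833 eff6 -0.036 Mz 0.116 v6 13.5 yaw 142.63 j6 -62.4
```

play_rows:
  deltas:
    - [1,[0,0,0],[0,0.04,0]]
    - [1,[0,0,0],[0,0.04,0]]
    - [1,[0,0,0],[0,0.04,0]]
    - [1,[0,0,0],[0,0.04,0]]
    - [1,[0,0,0],[0,0.04,0]]

```text
t: 15.0
eef_pos: [0.4756, -0.0166, 0.0661]
ee_rot: [[0.753, 0.004, -0.658], [0.658, -0.001, 0.753], [0.003, -1.0, -0.003]]
ft_force: [2.1, 0.1, 4.9]
finger_gap: 0.0466
```

```bash
python3 st.py
```

```text
15.0 eff6 -0.191 Mz 0.158 v6 27.3 yaw 131.12 j6 -50.9
```

play_rows:
  deltas:
    - [1,[0,0,0],[0,0.04,0]]
    - [1,[0,0,0],[0,0.04,0]]
    - [1,[0,0,0],[0,0.02,0]]
    - [1,[0,0,0],[0,0.02,0]]
    - [1,[0,0,0],[0,0.02,0]]

```text
t: 15.42
eef_pos: [0.4757, -0.0167, 0.0662]
ee_rot: [[0.837, 0.004, -0.547], [0.547, -0.001, 0.837], [0.003, -1.0, -0.003]]
ft_force: [1.8, 0.3, 5.6]
finger_gap: 0.0465
```

```bash
python3 st.py
```

```text
15.4167 eff6 -0.035 Mz 0.059 v6 13.6 yaw 123.16 j6 -43.0
```

play_rows:
  deltas:
    - [1,[0,0,0],[0,0.02,0]]
    - [1,[0,0,0],[0,0.02,0]]
    - [1,[0,0,0],[0,0.02,0]]
    - [1,[0,0,0],[0,0.02,0]]
    - [1,[0,0,0],[0,0.02,0]]

```text
t: 15.83
eef_pos: [0.4757, -0.0168, 0.0661]
ee_rot: [[0.888, 0.004, -0.461], [0.461, -0.001, 0.888], [0.003, -1.0, -0.003]]
ft_force: [2.4, -0.1, 5.1]
finger_gap: 0.0462
```

```bash
python3 st.py
```

```text
15.8333 eff6 -0.036 Mz 0.106 v6 13.6 yaw 117.43 j6 -37.2
```

play_rows:
  deltas:
    - [1,[0,0,0],[0,0.02,0]]
    - [1,[0,0,0],[0,0.02,0]]
    - [1,[0,0,0],[0,0.02,0]]
    - [1,[0,0,0],[0,0.02,0]]
    - [1,[0,0,0],[0,0.02,0]]

```text
t: 16.25
eef_pos: [0.4757, -0.0169, 0.0661]
ee_rot: [[0.929, 0.004, -0.37], [0.37, -0.001, 0.929], [0.004, -1.0, -0.002]]
ft_force: [1.8, 0.2, 5.2]
finger_gap: 0.0462
```

```bash
python3 st.py; python3 - <<'E'
from h import *
t=read_camera("top");s=read_camera("side")
cv2.imwrite("pics/g2.png",np.hstack([cv2.resize(c["img"][y:y+100,x:x+80,::-1],None,fx=5,fy=5,interpolation=cv2.INTER_CUBIC) for c,x,y in((t,255,165),(s,190,150))]))
E
```

```text
16.25 eff6 -0.036 Mz 0.103 v6 13.7 yaw 111.70 j6 -31.5
```

View pics/g2.png

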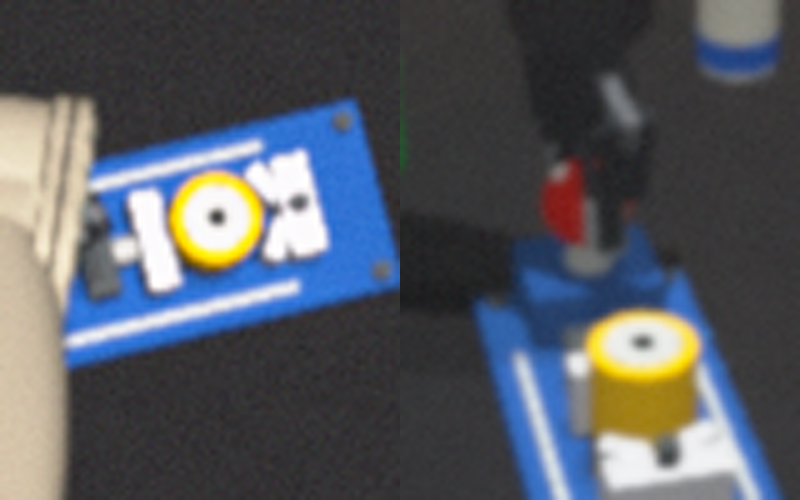

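The jaw has begun pushing the canister: its side dot moved from crop (640,338) to (642,343), and a small gap to the V remains. Carrying on at the same slow rate.

play_rows:
  deltas:
    - [1,[0,0,0],[0,0.02,0]]
    - [1,[0,0,0],[0,0.02,0]]
    - [1,[0,0,0],[0,0.02,0]]
    - [1,[0,0,0],[0,0.02,0]]
    - [1,[0,0,0],[0,0.02,0]]

```text
t: 16.77
eef_pos: [0.4757, -0.0169, 0.0661]
ee_rot: [[0.961, 0.004, -0.275], [0.275, -0.001, 0.961], [0.004, -1.0, -0.002]]
ft_force: [2.2, -1.0, 6.4]
finger_gap: 0.0465
```

```bash
python3 st.py
```

```text
16.7667 eff6 -0.036 Mz 0.121 v6 13.6 yaw 105.97 j6 -25.8
```

play_rows:
  deltas:
    - [1,[0,0,0],[0,0.02,0]]
    - [1,[0,0,0],[0,0.02,0]]
    - [1,[0,0,0],[0,0.02,0]]
    - [1,[0,0,0],[0,0.02,0]]
    - [1,[0,0,0],[0,0.02,0]]

```text
t: 17.18
eef_pos: [0.4757, -0.017, 0.0661]
ee_rot: [[0.984, 0.004, -0.178], [0.178, -0.001, 0.984], [0.004, -1.0, -0.002]]
ft_force: [1.7, -0.5, 5.2]
finger_gap: 0.0464
```

```bash
python3 st.py
```

```text
17.1833 eff6 -0.036 Mz 0.100 v6 13.7 yaw 100.24 j6 -20.0
```

play_rows:
  deltas:
    - [1,[0,0,0],[0,0.02,0]]
    - [1,[0,0,0],[0,0.02,0]]
    - [1,[0,0,0],[0,0.02,0]]
    - [1,[0,0,0],[0,0.02,0]]
    - [1,[0,0,0],[0,0.02,0]]

```text
t: 17.6
eef_pos: [0.4758, -0.0171, 0.0662]
ee_rot: [[0.997, 0.004, -0.079], [0.079, -0.002, 0.997], [0.004, -1.0, -0.002]]
ft_force: [2.2, -0.2, 4.6]
finger_gap: 0.0461
```

```bash
python3 st.py
```

```text
17.6 eff6 -0.036 Mz 0.130 v6 13.6 yaw 94.50 j6 -14.3
```

play_rows:
  deltas:
    - [1,[0,0,0],[0,0.02,0]]
    - [1,[0,0,0],[0,0.02,0]]
    - [1,[0,0,0],[0,0.02,0]]
    - [1,[0,0,0],[0,0.02,0]]
    - [1,[0,0,0],[0,0.02,0]]

```text
t: 18.02
eef_pos: [0.4757, -0.0171, 0.0661]
ee_rot: [[1.0, 0.004, 0.021], [-0.021, -0.002, 1.0], [0.004, -1.0, -0.002]]
ft_force: [2.6, -0.8, 5.1]
finger_gap: 0.0461
```

```bash
python3 st.py; python3 - <<'E'
from h import *
t=read_camera("top");s=read_camera("side")
cv2.imwrite("pics/g3.png",np.hstack([cv2.resize(c["img"][y:y+100,x:x+80,::-1],None,fx=5,fy=5,interpolation=cv2.INTER_CUBIC) for c,x,y in((t,255,165),(s,190,150))]))
E
```

```text
18.0167 eff6 -0.036 Mz 0.141 v6 13.6 yaw 88.78 j6 -8.6
```

View pics/g3.png

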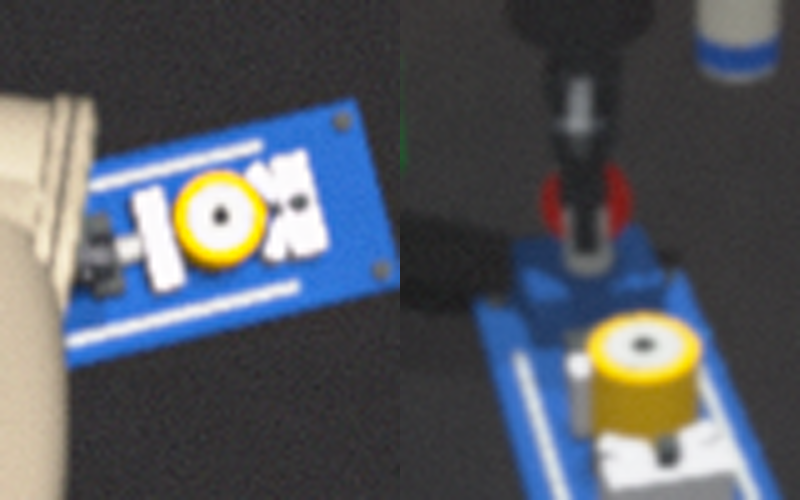

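play_rows:
  deltas:
    - [1,[0,0,0],[0,0.02,0]]
    - [1,[0,0,0],[0,0.02,0]]
    - [1,[0,0,0],[0,0.02,0]]
    - [1,[0,0,0],[0,0.02,0]]
    - [1,[0,0,0],[0,0.02,0]]

```text
t: 18.53
eef_pos: [0.4757, -0.0172, 0.0661]
ee_rot: [[0.993, 0.004, 0.121], [-0.121, -0.002, 0.993], [0.004, -1.0, -0.001]]
ft_force: [2.1, -0.2, 4.8]
finger_gap: 0.0465
```

```bash
python3 st.py
```

```text
18.5333 eff6 -0.036 Mz 0.092 v6 13.6 yaw 83.04 j6 -2.9
```

play_rows:
  deltas:
    - [1,[0,0,0],[0,0.02,0]]
    - [1,[0,0,0],[0,0.02,0]]
    - [1,[0,0,0],[0,0.02,0]]
    - [1,[0,0,0],[0,0.02,0]]

```text
t: 18.87
eef_pos: [0.4757, -0.0172, 0.0662]
ee_rot: [[0.98, 0.004, 0.2], [-0.2, -0.002, 0.98], [0.004, -1.0, -0.001]]
ft_force: [2.1, -1.3, 5.1]
finger_gap: 0.0461
```

```bash
python3 st.py
```

```text
18.8667 eff6 -0.036 Mz 0.118 v6 13.6 yaw 78.45 j6 1.7
```

play_rows:
  deltas:
    - [1,[0,0,0],[0,0.02,0]]
    - [1,[0,0,0],[0,0.02,0]]
    - [1,[0,0,0],[0,0.02,0]]
    - [1,[0,0,0],[0,0.02,0]]

```text
t: 19.2
eef_pos: [0.4757, -0.0173, 0.0661]
ee_rot: [[0.961, 0.004, 0.278], [-0.278, -0.002, 0.961], [0.004, -1.0, -0.001]]
ft_force: [1.4, -1.2, 5.2]
finger_gap: 0.0463
```

```bash
python3 st.py
```

```text
19.2 eff6 -0.036 Mz 0.120 v6 13.6 yaw 73.88 j6 6.3
```

play_rows:
  deltas:
    - [1,[0,0,0],[0,0.02,0]]
    - [1,[0,0,0],[0,0.02,0]]
    - [1,[0,0,0],[0,0.02,0]]
    - [1,[0,0,0],[0,0.02,0]]

```text
t: 19.53
eef_pos: [0.4757, -0.0173, 0.0662]
ee_rot: [[0.935, 0.004, 0.354], [-0.354, -0.002, 0.935], [0.005, -1.0, -0.001]]
ft_force: [1.8, -0.3, 5.0]
finger_gap: 0.0462
```

```bash
python3 st.py; python3 - <<'E'
from h import *
t=read_camera("top");s=read_camera("side")
cv2.imwrite("pics/g4.png",np.hstack([cv2.resize(c["img"][y:y+100,x:x+80,::-1],None,fx=5,fy=5,interpolation=cv2.INTER_CUBIC) for c,x,y in((t,255,165),(s,190,150))]))
E
```

```text
19.5333 eff6 -0.035 Mz 0.123 v6 13.6 yaw 69.29 j6 10.9
```

View pics/g4.png

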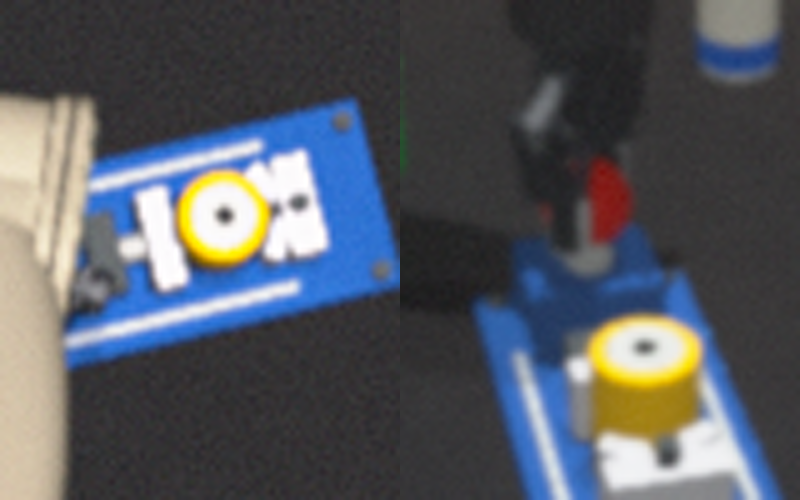

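The dot keeps moving: top crop x went 217, then 221, then 225. So the knob isn't slipping, and the V hasn't been reached yet.

play_rows:
  deltas:
    - [1,[0,0,0],[0,0.02,0]]
    - [1,[0,0,0],[0,0.02,0]]
    - [1,[0,0,0],[0,0.02,0]]
    - [1,[0,0,0],[0,0.02,0]]

```text
t: 19.97
eef_pos: [0.4756, -0.0174, 0.0661]
ee_rot: [[0.904, 0.004, 0.427], [-0.427, -0.002, 0.904], [0.005, -1.0, -0.001]]
ft_force: [1.7, -1.3, 5.3]
finger_gap: 0.0464
```

```bash
python3 st.py
```

```text
19.9667 eff6 -0.035 Mz 0.174 v6 13.6 yaw 64.70 j6 15.5
```

play_rows:
  deltas:
    - [1,[0,0,0],[0,0.02,0]]
    - [1,[0,0,0],[0,0.02,0]]
    - [1,[0,0,0],[0,0.02,0]]
    - [1,[0,0,0],[0,0.02,0]]

```text
t: 20.3
eef_pos: [0.4756, -0.0174, 0.0661]
ee_rot: [[0.867, 0.004, 0.498], [-0.498, -0.003, 0.867], [0.005, -1.0, -0.0]]
ft_force: [2.4, -1.3, 5.2]
finger_gap: 0.0466
```

```bash
python3 st.py
```

```text
20.3 eff6 -0.035 Mz 0.134 v6 13.7 yaw 60.12 j6 20.1
```

play_rows:
  deltas:
    - [1,[0,0,0],[0,0.02,0]]
    - [1,[0,0,0],[0,0.02,0]]
    - [1,[0,0,0],[0,0.02,0]]
    - [1,[0,0,0],[0,0.02,0]]

```text
t: 20.63
eef_pos: [0.4756, -0.0175, 0.0661]
ee_rot: [[0.824, 0.004, 0.566], [-0.566, -0.003, 0.824], [0.005, -1.0, -0.0]]
ft_force: [2.6, -2.5, 6.3]
finger_gap: 0.0461
```

```bash
python3 st.py
```

```text
20.6333 eff6 -0.035 Mz 0.112 v6 13.6 yaw 55.53 j6 24.6
```

play_rows:
  deltas:
    - [1,[0,0,0],[0,0.02,0]]
    - [1,[0,0,0],[0,0.02,0]]
    - [1,[0,0,0],[0,0.02,0]]

```text
t: 20.88
eef_pos: [0.4756, -0.0175, 0.0661]
ee_rot: [[0.789, 0.004, 0.614], [-0.614, -0.003, 0.789], [0.005, -1.0, 0.0]]
ft_force: [2.9, -1.3, 4.6]
finger_gap: 0.046
```

```bash
python3 st.py; python3 - <<'E'
from h import *
t=read_camera("top");s=read_camera("side")
cv2.imwrite("pics/g5.png",np.hstack([cv2.resize(c["img"][y:y+100,x:x+80,::-1],None,fx=5,fy=5,interpolation=cv2.INTER_CUBIC) for c,x,y in((t,255,165),(s,190,150))]))
E
```

```text
20.8833 eff6 -0.035 Mz 0.147 v6 13.6 yaw 52.09 j6 28.1
```

View pics/g5.png

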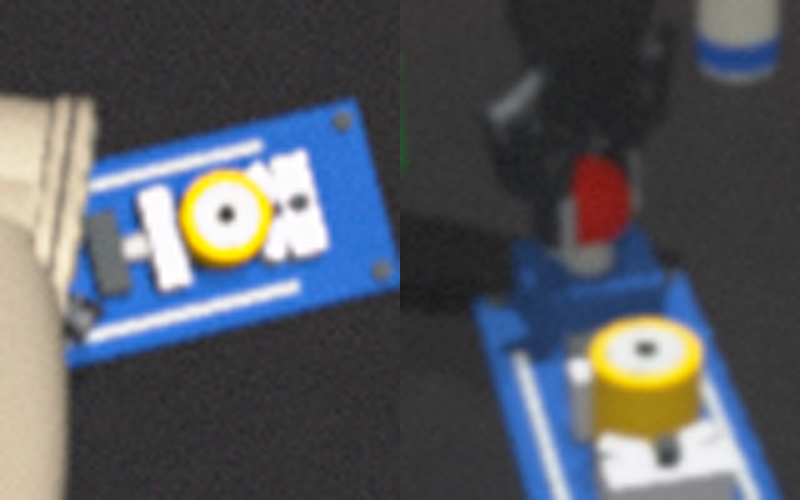

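```bash
cat >> st.py <<'E'
import sys
if len(sys.argv)>1:
    t=read_camera("top")
    g=t["img"].astype(float).mean(2); x0,y0=300,207; p=g[y0-4:y0+5,x0-5:x0+6]
    yy,xx=np.mgrid[y0-4:y0+5,x0-5:x0+6]; i=np.unravel_index(p.argmin(),p.shape); 
    w=np.clip(140-p,0,None)*((xx-xx[i])**2+(yy-yy[i])**2<7)
    u=((xx*w).sum()/w.sum(),(yy*w).sum()/w.sum()); P=plane(t,u,.087)[:2]*1000
    d=P-np.array([500.2,-147.8]); a=np.radians(11.95)
    print("dot",np.round(u,2),"clamp x %.2f y %.2f"%(d[0]*np.cos(a)+d[1]*np.sin(a),-d[0]*np.sin(a)+d[1]*np.cos(a)))
E
python3 st.py 1
```

```text
20.9833 eff6 0.002 Mz -0.116 v6 -0.5 yaw 52.10 j6 28.1
dot [299.72 207.43] clamp x 1.42 y -5.30
```

play_rows:
  deltas:
    - [1,[0,0,0],[0,0.02,0]]
    - [1,[0,0,0],[0,0.02,0]]
    - [1,[0,0,0],[0,0.02,0]]
    - [1,[0,0,0],[0,0.02,0]]

```text
t: 21.37
eef_pos: [0.4756, -0.0175, 0.0662]
ee_rot: [[0.737, 0.004, 0.675], [-0.675, -0.003, 0.737], [0.005, -1.0, 0.0]]
ft_force: [2.5, -1.6, 5.1]
finger_gap: 0.0466
```

```bash
python3 st.py 1
```

```text
21.3667 eff6 -0.035 Mz 0.115 v6 13.6 yaw 47.51 j6 32.7
dot [300.03 207.29] clamp x 1.60 y -6.28
```

play_rows:
  deltas:
    - [1,[0,0,0],[0,0.02,0]]
    - [1,[0,0,0],[0,0.02,0]]
    - [1,[0,0,0],[0,0.02,0]]
    - [1,[0,0,0],[0,0.02,0]]

```text
t: 21.75
eef_pos: [0.4755, -0.0176, 0.0662]
ee_rot: [[0.681, 0.004, 0.732], [-0.732, -0.003, 0.681], [0.005, -1.0, 0.001]]
ft_force: [1.2, -2.3, 5.6]
finger_gap: 0.0462
```

```bash
python3 st.py 1
```

```text
21.75 eff6 -0.035 Mz 0.176 v6 13.7 yaw 42.92 j6 37.2
dot [300.35 207.22] clamp x 1.57 y -7.24
```

play_rows:
  deltas:
    - [1,[0,0,0],[0,0.02,0]]
    - [1,[0,0,0],[0,0.02,0]]
    - [1,[0,0,0],[0,0.02,0]]
    - [1,[0,0,0],[0,0.02,0]]

```text
t: 22.13
eef_pos: [0.4755, -0.0176, 0.0661]
ee_rot: [[0.62, 0.003, 0.784], [-0.784, -0.003, 0.62], [0.004, -1.0, 0.001]]
ft_force: [1.4, -1.4, 5.8]
finger_gap: 0.0462
```

```bash
python3 st.py 1
```

```text
22.1333 eff6 -0.035 Mz 0.147 v6 13.7 yaw 38.34 j6 41.8
dot [300.46 207.3 ] clamp x 1.26 y -7.50
```

play_rows:
  deltas:
    - [1,[0,0,0],[0,0.02,0]]
    - [1,[0,0,0],[0,0.02,0]]
    - [1,[0,0,0],[0,0.02,0]]
    - [1,[0,0,0],[0,0.02,0]]

```text
t: 22.52
eef_pos: [0.4754, -0.0176, 0.0661]
ee_rot: [[0.556, 0.003, 0.831], [-0.831, -0.003, 0.556], [0.004, -1.0, 0.001]]
ft_force: [1.9, -1.7, 6.2]
finger_gap: 0.0461
```

```bash
python3 st.py 1
```

```text
22.5167 eff6 -0.036 Mz 0.103 v6 13.5 yaw 33.76 j6 46.4
dot [300.58 207.34] clamp x 1.08 y -7.81
```

play_rows:
  deltas:
    - [1,[0,0,0],[0,0.02,0]]
    - [1,[0,0,0],[0,0.02,0]]
    - [1,[0,0,0],[0,0.02,0]]

```text
t: 22.82
eef_pos: [0.4754, -0.0177, 0.0661]
ee_rot: [[0.505, 0.003, 0.863], [-0.863, -0.003, 0.505], [0.004, -1.0, 0.001]]
ft_force: [1.2, -2.3, 6.3]
finger_gap: 0.0462
```

```bash
python3 st.py 1
```

```text
22.8167 eff6 -0.008 Mz 0.123 v6 13.7 yaw 30.32 j6 49.8
dot [300.6  207.35] clamp x 1.04 y -7.86
```

play_rows:
  deltas:
    - [1,[0,0,0],[0,0.02,0]]
    - [1,[0,0,0],[0,0.02,0]]
    - [1,[0,0,0],[0,0.02,0]]

```text
t: 23.12
eef_pos: [0.4754, -0.0177, 0.0661]
ee_rot: [[0.452, 0.003, 0.892], [-0.892, -0.003, 0.452], [0.004, -1.0, 0.001]]
ft_force: [1.2, -2.2, 6.3]
finger_gap: 0.046
```

```bash
python3 st.py 1
```

```text
23.1167 eff6 0.023 Mz 0.208 v6 13.5 yaw 26.89 j6 53.3
dot [300.6  207.35] clamp x 1.03 y -7.87
```

The canister has stopped at clamp y −7.9, and torque has risen by 0.059 N m over free running, so about 10 N now.

play_rows:
  deltas:
    - [1,[0,0,0],[0,0.02,0]]
    - [1,[0,0,0],[0,0.02,0]]
    - [1,[0,0,0],[0,0.02,0]]

```text
t: 23.42
eef_pos: [0.4754, -0.0177, 0.0661]
ee_rot: [[0.398, 0.003, 0.917], [-0.917, -0.003, 0.398], [0.004, -1.0, 0.002]]
ft_force: [1.4, -3.6, 4.8]
finger_gap: 0.0462
```

```bash
python3 st.py
```

```text
23.4167 eff6 0.054 Mz 0.230 v6 13.6 yaw 23.46 j6 56.7
```

play_rows:
  deltas:
    - [1,[0,0,0],[0,0.02,0]]
    - [1,[0,0,0],[0,0.02,0]]
    - [1,[0,0,0],[0,0.02,0]]

```text
t: 23.67
eef_pos: [0.4753, -0.0177, 0.0661]
ee_rot: [[0.342, 0.003, 0.94], [-0.94, -0.003, 0.342], [0.004, -1.0, 0.002]]
ft_force: [0.9, -2.0, 6.3]
finger_gap: 0.0463
```

```bash
python3 st.py; python3 rd.py 6
```

```text
23.6667 eff6 0.087 Mz 0.211 v6 13.6 yaw 20.03 j6 60.1
t 23.9667 pos [ 0.4753 -0.0177  0.0661] gap 0.0462 F [ 1.3 -2.4  6.1] Mz 0.053 +- 0.011 eff6 [0.191, 0.106, 0.053, 0.046, 0.046, 0.046] j6 60.12 yaw 20.04
```

Torque is 0.123 N m above free running, about 20 N. Letting go and lifting clear.

play_rows:
  deltas:
    - [0.4,[0,0,0],[0,0,0]]
    - [0,[0,0,0],[0,0,0]]
    - [0,[0,0,0],[0,0,0]]
    - [0,[0,0,0],[0,0,0]]
    - [0,[0,0,0],[0,0,0]]

```text
t: 24.38
eef_pos: [0.4728, -0.0162, 0.0643]
ee_rot: [[0.343, -0.001, 0.939], [-0.939, 0.0, 0.343], [-0.001, -1.0, -0.001]]
ft_force: [0.6, -0.2, 1.0]
finger_gap: 0.0855
```

play_rows:
  deltas:
    - [0,[0,-1.5,0],[0,0,0]]
    - [0,[0,-3,0],[0,0,0]]
    - [0,[0,-3,0],[0,0,0]]
    - [0,[0,-3,0],[0,0,0]]
    - [0,[0,-3,0],[0,0,0]]

```text
t: 24.8
eef_pos: [0.4729, -0.0162, 0.2008]
ee_rot: [[0.343, -0.001, 0.939], [-0.939, 0.0, 0.343], [-0.001, -1.0, -0.001]]
ft_force: [-0.0, -0.4, 0.4]
finger_gap: 0.0853
```

```bash
python3 st.py 1; python3 - <<'E'
from h import *
t=read_camera("top");s=read_camera("side")
cv2.imwrite("pics/h1.png",np.hstack([cv2.resize(c["img"][y:y+100,x:x+80,::-1],None,fx=5,fy=5,interpolation=cv2.INTER_CUBIC) for c,x,y in((t,255,165),(s,190,150))]))
cv2.imwrite("pics/h2.png",t["img"][:,:,::-1])
E
```

```text
24.8 eff6 -0.000 Mz -0.037 v6 0.0 yaw 20.06 j6 60.1
dot [300.56 207.34] clamp x 1.08 y -7.75
```

View pics/h1.png

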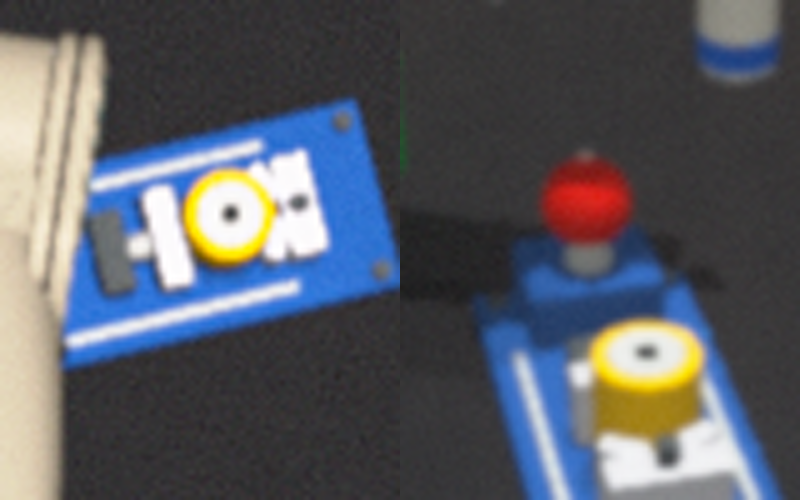

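View pics/h2.png

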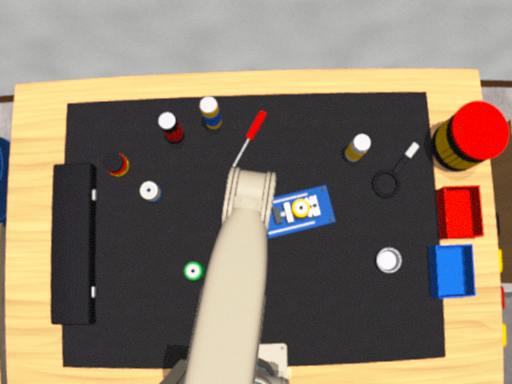

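The canister stands upright between jaw and V stop, dot at top (300.6,207.3). The bystanders are at their original pixels, and the gripper is clear above.

```bash
python3 -c "
from station import workorder
print(workorder.job_done())"
```

```text
the job is handed in; nothing more can be done
None
```

The yellow canister stands upright on the clamp bed, pressed against the V stop at about 20 N. I handed the job in at about 25 s, with the gripper open and clear above the clamp.

- **Placing:** I gripped the canister twice at right angles to centre it, set it on the bed at clamp y of about +3 mm, and let go. Then I turned the knob clockwise about 3.0 rad in one grip.
- **Jaw force:** The canister stopped moving at clamp y of about −7.9 mm. Joint 6 torque then rose 0.123 N m above its free-running value, which is about 20 N. It should have run back to about 18 N on release.
- **Last checks:** After release the canister was upright, and its position was unchanged within 0.1 mm. The bystanders looked unmoved in the top view.
- **Disagreements:**
  - The two cameras differed by about 4 mm in x, so I used their mean, which touch confirmed.
  - The wrist moment was noisy (±0.03 N m) but agreed roughly with the joint torque.
  - The top view put the canister about 1 mm off the clamp's centre line, within camera error.
- **Not checked:** I did not measure the final jaw force again after letting go.

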